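# Put away the solder-paste dispenser: park its stiff pusher and snap the hood cap on

## Task

Put the solder-paste dispenser away. First take the pressure off the paste: ease the stiff pusher back by its thumb bar, a little at a time, until its pointers stand on the bold parking mark of the rail, without going past it; then press the tall hood cap squarely onto the sloping nozzle until it snaps over the catch and its rim sits fully home on the cartridge's shoulder. Be firm but do not force the dispenser, and leave everything else on the bench where it is.

Things in the scene. Friction and masses are not known exactly. Their poses are not given: they have to be found in the camera images.
- dispenser: paste dispenser screwed to the bench: grey base plate 210 x 90 x 12 mm, two posts, a sloping aluminium rail 48 mm wide and along it a white cartridge 27 mm across, nose up, in two black clips. Origin under the plate, 30 mm nearer the nose end than its centre; x along the plate away from the nose, z up. The cartridge axis leans 35 degrees from vertical, its nose towards -x (roughly to the robot).
- nozzle_seat (a point): centre of the flat shoulder (25 mm across) at the cartridge's nose; the cap's rim sits on it. z out along the cartridge axis, y level. The hub, 12.6 mm across, rises 12 mm, the tip 29 mm. The rim meets sprung catch balls 9 mm before home; 12 to 20 N takes it over them, then it is drawn home. The cartridge is spring-cushioned: it gives 1 mm per 1.7 N along its axis, up to 14 mm, and comes back.
- pusher (a joint): slide of the pusher carriage along the cartridge axis, in m; grows as it is drawn back (against z of nozzle_seat: down and away from the nose), range 0 to 0.048, starts between 0 and 0.010, 0.030 at the parking mark. Stiff: takes about 9 N to move and stays where it is left.
- thumb_bar (a point): centre of the pusher's black round thumb bar, 12 mm across, 34 mm long, level along y of the dispenser; it stands 42 mm off the cartridge axis on the upper side, clear above. Same axes as nozzle_seat. Moves with the pusher.
- pusher_index (a point): point on the rail's face midway between the pusher's two dark pointers, at the middle of the carriage's thickness. Same axes as nozzle_seat. Moves with the pusher.
- park_mark (a point): point on the rail's face midway between the two halves of the bold black parking line (2.4 mm thick, 9.5 mm long, at both edges of the rail; the other graduations, 5 mm apart, are thin). Same axes as nozzle_seat; pusher_index is at z = 0 from here when parked, at z above 0 when still too near the nose.
- hood: the dispenser's tall white ribbed hood cap, 40 mm tall, 23 mm across (rim 25 mm), about 20 g, standing mouth down on the bench. Origin at the centre of its rim, z towards its closed end. Bore 15 mm across in the lip (the lowest 2 mm), 18 mm beyond, 34 mm deep in all. It goes over the nozzle along z of nozzle_seat, turned any way about it; home when its origin is at nozzle_seat.
- stub: bystander: short white screw cap, 26 mm across and 18 mm tall; does not belong here; origin under its middle
- spool: bystander: flat spool of copper wire, 44 mm across, 24 mm tall; origin under its middle
- rock: bystander: grey mineral specimen, about 55 x 45 x 38 mm; origin under its middle
- jar: bystander: small amber jar with white lid, 42 mm across, 45 mm tall; origin under its middle
- pillbottle: bystander: white bottle, 56 mm across, 95 mm tall; origin under its middle
- bowl: bystander: white porcelain bowl, 110 mm across, 50 mm tall; origin under its middle
- block: bystander: steel bench block, 100 x 100 x 22 mm; origin under its middle
- hammer: bystander: small hammer lying flat, 230 mm long; origin under its middle
Mind the look-alikes: they are no part of the job. What is shaped like the hood but red or turquoise is not meant.

How it is judged:
On the way, in this order (a step that is already met when the one before it is completed fails the run):
1. the pusher stands on the parking mark (within 2.5 mm) and is still (z of pusher_index in the frame of park_mark between -0.0025 and 0.0025 m and velocity of joint pusher between -0.004 and 0.004 m/s), for 0.3 s.
2. the hood cap has snapped on and sits home on the nozzle (z of hood in the frame of nozzle_seat between -0.003 and 0.002 m and distance between hood and nozzle_seat below 0.003 m and angle between the z axis of hood and the z axis of nozzle_seat, either way round below 0.08 rad), for 0.2 s.
At the end, for the whole second after the job is handed in: The pusher's pointers are within 2.5 mm of the parking mark, and the hood cap sits home on the nozzle: its rim within 2 mm of the shoulder along the axis and 3 mm in all, in line within 0.08 rad, at rest (all of step 2 and z of pusher_index in the frame of park_mark between -0.0025 and 0.0025 m and linear speed of hood below 0.01 m/s); the robot touches nothing.
It fails at once if the pusher goes more than 4 mm past the parking mark (z of pusher_index in the frame of park_mark below -0.004 m).
It fails at once if the dispenser is forced: over 60 N from the cap (its catch balls' grip counted in) or over 40 N from the arm or fingers (contact force between hood and dispenser above 60 N or contact force between any of the arm, the fingers and dispenser above 40 N).
It fails at once if something else on the bench is moved more than 20 mm (distance of any of stub, spool, rock, jar, pillbottle, bowl, block, hammer from where it was at the start of the episode above 0.02 m).
It also fails if it takes over 64 s, if anything falls off the work surface, if the arm or the gripper's body presses on something with over 40 N, if the wrist force passes 120 N, or if a joint passes its speed limit or range.

## Robot

A 6-joint arm with a two-finger parallel gripper is mounted at the origin on the work surface. World frame = base frame: x ahead of the robot, y to its left, z up, the work surface at z = 0. Lengths are in m, angles in rad, forces in N, time in s.
With the tool pointing down it reaches from about 0.25 to 0.775 m from the base axis. Payload 8.9 kg.
Tool frame: the origin (TCP) lies at the centre of the arm's flange, where the gripper is bolted on; the fingertips stand 173 mm ahead of it and the grasp point (between the pads) lies 155 mm ahead of it; z points along the fingers, y is the line along which they close (so a half turn about z gives the same grasp; the last joint's range is limited). The gripper opens to 85 mm and grips with 20 to 120 N. Pads are 22 mm wide; open, the fingers measure 114 mm over their backs; the gripper's body (76 mm by 85 mm) begins 54 mm behind the grasp point. The pads swing forward as they close: fully open they stand 13 mm farther back than shut.
Start: joints at [-1.335, 0.291, -0.153, 1.127, 0, 1.431], TCP at [0.192, -0.489, 0.405] pointing down, gripper open.
Joint ranges: [-2.52, 2.52], [-0.91, 1.74], [-1.3, 1.37], [-1.96, 2.02], [-1.52, 1.47], [-3.14, 3.14]. Speed limits (rad/s): [2.22, 2.22, 2.79, 3.14, 3.14, 3.14].

## Interface

Orientations are given as a rotation vector (axis times angle).
In Python, from cell import status, cams, robot gives the robot as it stands. The module is installed in compiled form; this text tells all that it offers.
- The arm moves only by the tool jog_arm, never from a script. Its argument "targets" is a list of rows, each an object with "offset": the shift along the tool's x, y, z in a scale on which 1.0 is 0.6 m, a list of three; "rot": the turn, a rotation vector about the tool's x, y, z in a scale on which 1.0 is 2 pi rad, a list of three; "fingers": the closure, from 0 (fully open) to 1 (shut). A call has 1 to 8 rows; each row is the pose to reach, as a shift and turn from the pose commanded when the call began, along the tool's axes at that moment; what a row does not reach only later rows make up. A row lasts 1/8 s, in which the tool goes at most 62.5 mm and 10.7 degrees, less where a joint would pass 70% of its speed; a pose out of reach is approached as far as the arm can. A shift or turn number past 1, either way, is cut back to 1. A call with a gripper value outside its range is refused whole. The fingers move at their own pace and stop on an object; the grip force is fixed at half the most. Time passes only in rows, so rows that repeat a pose let the fingers close. It gives the time, the measured TCP pose, the force, the opening and the grip force at its end, in the units of the state.
- status.get_obs(): the state, without advancing time (a new reading comes with each control period).
- cams.get_image(name): name is "side" or "top"; returns the picture (420x560x3 uint8, blue, green, red); there is no depth.
- cams.calibration(name): a dict with "fovy" (degrees; the focal length in pixels is half the picture's height over the tangent of half this angle, whatever the lens; pixels are square), "cx", "cy" (the principal point, pixels), "R" (3x3) and "t" (3): a world point X has camera coordinates R X + t. Camera axes: x right, y down, z forward; pixel columns grow to the right and rows downward; lengths in m; the calibration is good to about 2 mm. A picture is of the moment at which its call begins. calibration takes no time and is no camera call.
- robot.job_done(): hands the job in; it is judged then, once.
The state is a dict: "clock": time; "qpos": joint angles; "joint_vel": joint speeds; "joint_efforts": joint torques, N m; "ee_pos": TCP position; "tool_rot": TCP orientation; "wrist_force": force on the tool from outside, world axes, zero at the start; "torque": the same for the moment, N m; "opening": finger opening in m; "grasp_force": force on a finger pad.
Only numpy, scipy, OpenCV 4.12 (cv2) and the standard library are available. Lean on these libraries where they do the work, as an engineer would, in place of code of your own. Each camera call takes 0.05 s, during which the arm holds its last target. There are 200 camera calls.

## Working session

There is one attempt and no reset: what is moved stays moved. The work goes in short steps, Python scripts to look and compute and a tool call to move; the robot and the scene stay as the last step left them, time stands still between calls to the robot, and variables do not carry over. Pictures are saved under pics/ and viewed, at most 10 in all, crops included, and the job is handed in when it is done.

Besides the shell and the picture viewer there is one more tool, called after "Request:" in YAML: its name, and indented under it one key for each argument. jog_arm: Moves the arm, as the interface text tells. Its arguments: {"type":"object","properties":{"targets":{"type":"array"}},"required":["targets"]}

```bash
mkdir -p pics; cat > h.py <<'E'
import numpy as np, cv2
from cell import status, cams, robot
from scipy.spatial.transform import Rotation as Ro
def cal(n):
    c=cams.calibration(n); f=210/np.tan(np.radians(c["fovy"])/2); return f,c["cx"],c["cy"],np.array(c["R"]),np.array(c["t"])
def ray(n,u,v):
    f,cx,cy,R,t=cal(n); d=R.T@np.array([(u-cx)/f,(v-cy)/f,1]); return -R.T@t,d/np.linalg.norm(d)
def onz(n,u,v,z):
    o,d=ray(n,u,v); return o+d*(z-o[2])/d[2]
def proj(n,X):
    f,cx,cy,R,t=cal(n); p=R@np.asarray(X)+t; return np.array([cx+f*p[0]/p[2],cy+f*p[1]/p[2]])
def tri(pa,pb):
    (o,d),(q,e)=ray('side',*pa),ray('top',*pb)
    s=np.linalg.lstsq(np.c_[d,-e],q-o,rcond=None)[0]; a,b=o+s[0]*d,q+s[1]*e
    return (a+b)/2,np.linalg.norm(a-b)
E
python3 - <<'E'
from h import *
for n in("side","top"):
    im=cams.get_image(n); cv2.imwrite(f"pics/{n}0.png",im); print(n,cams.calibration(n))
print(status.get_obs())
E
```

```text
side {'fovy': 47.56762856258881, 'cx': 289.7271682684216, 'cy': 211.46900380942023, 'R': array([[-0.93182136, -0.36244461,  0.01851636],
       [-0.26031412,  0.63195797, -0.7299765 ],
       [ 0.25287449, -0.68502776, -0.68322138]]), 't': array([0.55781607, 0.2636911 , 1.04306918])}
top {'fovy': 50.21991511035881, 'cx': 281.5711696394995, 'cy': 212.40143539969498, 'R': array([[-1.20426724e-02, -9.99927308e-01, -5.93522347e-04],
       [-9.76220516e-01,  1.18856380e-02, -2.16453772e-01],
       [ 2.16445092e-01, -2.02727317e-03, -9.76292688e-01]]), 't': array([-0.00847521,  0.62718209,  1.05797124])}
{'clock': 0.1, 'qpos': array([-1.33528696e+00,  2.91250270e-01, -1.54015573e-01,  1.12670158e+00,
        4.26876664e-05,  1.43151906e+00]), 'joint_vel': array([-4.01797441e-04, -2.37816501e-03,  3.67872599e-05,  5.38746240e-05,
        2.55653082e-04,  1.60799551e-03]), 'joint_efforts': array([ 2.67837910e-03, -5.37974918e+01,  3.31920612e+01,  9.25368920e-03,
       -1.03280668e-04, -4.35359162e-07]), 'ee_pos': array([ 0.19216835, -0.4883777 ,  0.4041891 ]), 'tool_rot': array([-3.08544213e+00, -5.85055601e-01,  2.14934662e-05]), 'wrist_force': array([0.7814131 , 2.10800408, 0.54912972]), 'torque': array([0.02555527, 0.02599725, 0.00254752]), 'grasp_force': 0.0, 'opening': 0.08542498562245524}
```

View pics/side0.png

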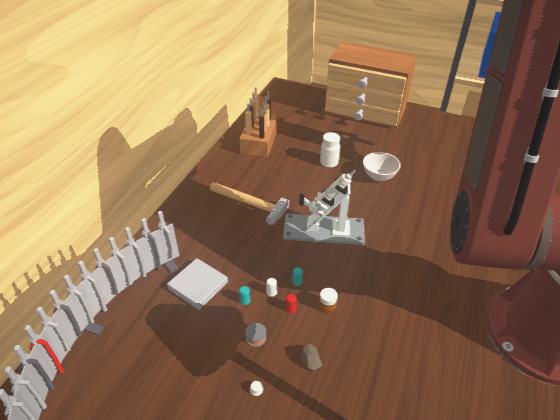

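View pics/top0.png

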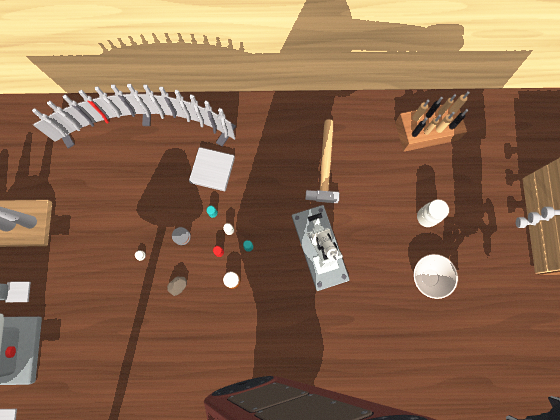

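The side view shows the dispenser at about (325,215) and the white hood at (271,287), among the turquoise and red look-alikes. In the top view the dispenser is at (322,250) and the hood at (228,229). I'll enlarge both.

```bash
python3 - <<'E'
import cv2
a=cv2.imread('pics/side0.png')[162:252,275:380]; cv2.imwrite('pics/s1.png',cv2.resize(a,None,fx=6.5,fy=6.5,interpolation=cv2.INTER_CUBIC))
b=cv2.imread('pics/top0.png')[200:300,285:360]; cv2.imwrite('pics/t1.png',cv2.resize(b,None,fx=6,fy=6,interpolation=cv2.INTER_CUBIC))
E
```

```text
(no output)
```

View pics/s1.png

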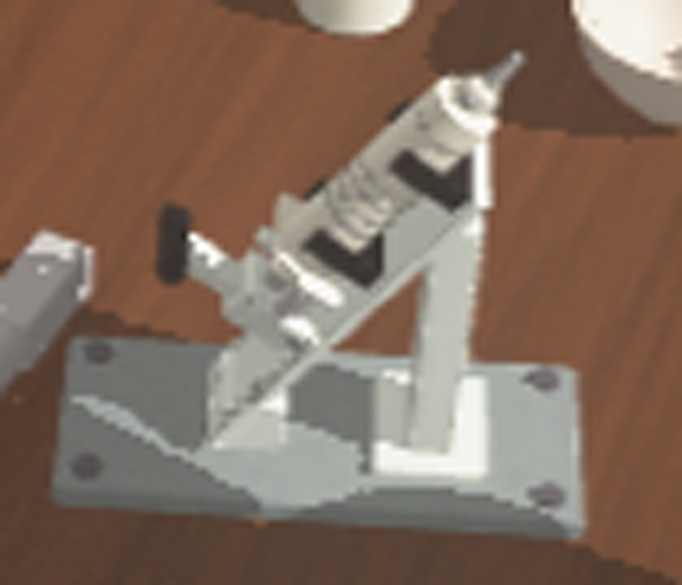

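View pics/t1.png

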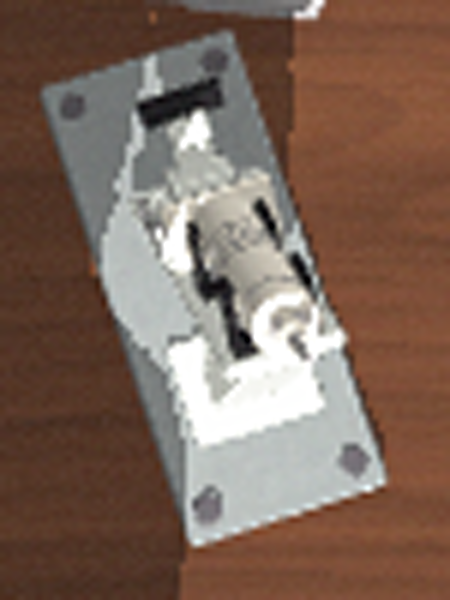

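The crops show the nose pointing towards the robot. In the side crop the thumb bar is at (174,244), the tip at (520,57) and the shoulder at (468,98). In the top crop they are at (181,102), (300,355) and (285,320).

```bash
cat >> h.py <<'E'
S=lambda x,y:((x+.5)/6.5-.5+275,(y+.5)/6.5-.5+162)
T=lambda x,y:((x+.5)/6-.5+285,(y+.5)/6-.5+200)
E
python3 - <<'E'
from h import *
np.set_printoptions(precision=4,suppress=True)
for n,f,cs in(('top',T,[(42,88),(232,32),(386,484),(192,546)]),('side',S,[(52,490),(70,340),(577,368),(583,523)])):
    P=np.array([onz(n,*f(*c),.012) for c in cs]); c=P.mean(0)
    L=(P[0]+P[1]-P[2]-P[3])/2; W=(P[1]-P[0]+P[2]-P[3])/2
    if n=='side': pass
    print(n,P[:,:2].tolist(),c,np.linalg.norm(L),np.linalg.norm(W),np.degrees(np.arctan2(L[1],L[0])))
for nm,a,b in(('bar',(174,244),(181,102)),('tip',(520,57),(301,357)),('shoulder',(468,97),(283,320))):
    print(nm,*tri(S(*a),T(*b)))
# bar ends
print(tri(S(173,272),T(142,110)),tri(S(174,213),T(220,92)))
# white blobs
for n,c0 in(('side',(271,287)),('top',(228,229))):
    im=cv2.imread(f'pics/{n}0.png'); x,y=c0; m=((im.min(2)>110)&(im.max(2).astype(int)-im.min(2)<60)).astype(np.uint8)
    k,l,st,ce=cv2.connectedComponentsWithStats(m); i=l[y,x]; print(n,st[i],ce[i])
    print('bottom/top',onz(n,ce[i][0],ce[i][1],.02))
E
```

```text
top [[0.634278606315781, -0.04257039639672391], [0.6585973966110701, -0.12702059766850463], [0.4597605909472266, -0.1862886406368905], [0.4347018104429503, -0.1028417318693493]] [ 0.5468 -0.1147  0.012 ] 0.20798020391823777 0.08750369143302221 16.701262560748525
side [[0.6336894475149752, -0.03893880869562949], [0.658878416916681, -0.12168925251167406], [0.4591740567806466, -0.18571903628276254], [0.4344155842235999, -0.10120918619923414]] [ 0.5465 -0.1119  0.012 ] 0.20924588019080903 0.0872793688015594 17.56565378606901
bar [ 0.6075 -0.0965  0.1036] 0.0008636060372941438
tip [ 0.4912 -0.1289  0.2066] 0.0021502313712384717
shoulder [ 0.5074 -0.1253  0.1858] 0.001947049228755
(array([ 0.6032, -0.0808,  0.1041]), np.float64(0.002982862711228056)) (array([ 0.6122, -0.1122,  0.1047]), np.float64(0.0012363797419729864))
side [266 278  12  19 179] [271.4134 286.7542]
bottom/top [0.5956 0.1248 0.02  ]
top [223 223  11  12  99] [228.1616 228.7172]
bottom/top [0.596  0.1235 0.02  ]
```

The plate measures 208 x 87 mm with yaw of about 17.1°, and the seat is near (0.507,-0.1245,0.184). Next I'll look closely at the rail marks, sharpened.

```bash
python3 - <<'E'
from h import *
def g(n,x,y,w,h,s):
    ims=[cams.get_image(n).astype(np.float32) for _ in range(6)]
    a=np.mean(ims,0)[y:y+h,x:x+w]; a=cv2.resize(a,None,fx=s,fy=s,interpolation=cv2.INTER_CUBIC)
    b=cv2.GaussianBlur(a,(0,0),s*1.0); a=np.clip(a+0.8*(a-b),0,255)
    return np.clip((a/255)**.7*255,0,255).astype(np.uint8)
A=g('side',300,190,36,44,11); B=g('top',300,205,36,44,11)
cv2.imwrite('pics/z1.png',np.hstack([A,B])); print(A.shape)
E
```

```text
(484, 396, 3)
```

View pics/z1.png

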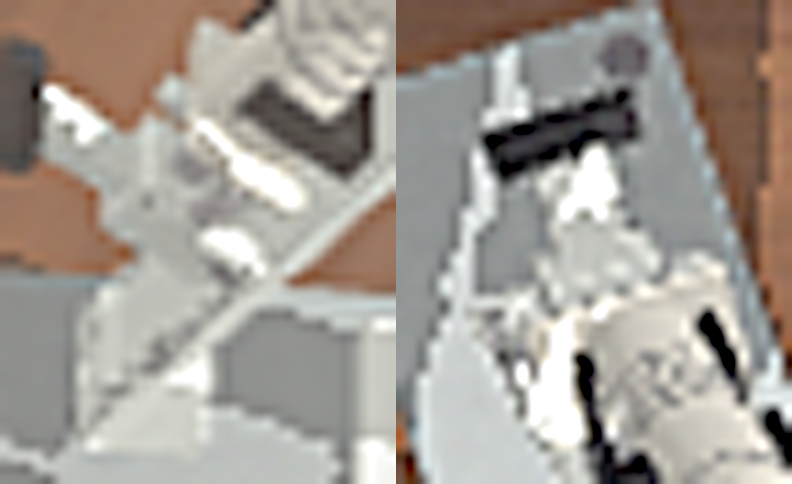

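The side close-up (left half) shows the rail's near edge running from (90,450) to (396,150). Dark marks stand along it at about (115,395), (160,352) and (215,265). I'll cast rays onto the rail's planes and sample profiles there.

```bash
cat >> h.py <<'E'
yaw=np.radians(17.1); xd=np.array([np.cos(yaw),np.sin(yaw),0]); yd=np.array([-np.sin(yaw),np.cos(yaw),0]); zd=np.array([0,0,1.])
th=np.radians(35); ax=-np.sin(th)*xd+np.cos(th)*zd; nn=np.cos(th)*xd+np.sin(th)*zd
seat=np.array([.5070,-.1245,.1842])
def loc(P): P=np.asarray(P)-seat; return np.array([P@ax,P@yd,P@nn])
def wor(s,y,d): return seat+s*ax+y*yd+d*nn
def plane(n,uv,p0,nv):
    o,d=ray(n,*uv); return o+d*((p0-o)@nv)/(d@nv)
Z=lambda x,y:((x+.5)/11-.5+300,(y+.5)/11-.5+190)
Zt=lambda x,y:((x-396+.5)/11-.5+300,(y+.5)/11-.5+205)
E
python3 - <<'E'
from h import *
np.set_printoptions(precision=4,suppress=True)
for p in [(90,452),(150,392),(225,325),(300,255),(390,165)]:
    print(p,'edge on y=24mm',loc(plane('side',Z(*p),wor(0,.024,0),yd)))
for n in('top','side'):
  for k,p in(('bar',wor(-.1255,0,.042)),('seat',seat),('tip',wor(.029,0,0))):print(n,k,proj(n,p))
im={n:np.mean([cams.get_image(n).astype(np.float32) for _ in range(8)],0).mean(2) for n in('side','top')}
np.savez('im.npz',**im)
for d in(-.018,-.022,-.026):
  for n,ys in(('side',(.010,.015,.0175,.020,.0225)),('top',(-.02,.015,.02))):
    for y in ys:
        s=np.arange(-.075,-.176,-.0025); uv=np.array([proj(n,wor(a,y,d)) for a in s],np.float32)
        v=cv2.remap(im[n].astype(np.float32),uv[:,0].copy(),uv[:,1].copy(),cv2.INTER_LINEAR).ravel()
        print(n,d,y,' '.join(f'{x:.0f}' for x in v))
E
```

```text
(90, 452) edge on y=24mm [-0.182   0.024  -0.0261]
(150, 392) edge on y=24mm [-0.1573  0.024  -0.0247]
(225, 325) edge on y=24mm [-0.1294  0.024  -0.0246]
(300, 255) edge on y=24mm [-0.1014  0.024  -0.0239]
(390, 165) edge on y=24mm [-0.0675  0.024  -0.0219]
top bar [313.4569 216.1243]
top seat [331.3639 253.6175]
top tip [335.1046 259.5684]
side bar [300.297  199.1753]
side seat [346.162  177.1539]
side tip [354.3026 169.6628]
side -0.018 0.01 59 62 57 56 60 108 165 171 202 242 239 206 166 164 162 170 210 244 244 202 150 132 145 149 156 164 166 166 166 166 166 166 167 169 172 177 175 174 171 169 174
side -0.018 0.015 59 56 57 69 122 163 166 198 222 226 173 160 165 165 175 222 243 225 174 120 120 141 157 165 166 166 166 166 166 161 166 163 168 169 171 177 176 172 162 160 157
side -0.018 0.0175 57 58 61 109 161 165 169 197 203 176 163 166 165 169 199 236 236 195 132 114 136 158 163 164 167 167 164 166 154 151 154 159 168 165 165 177 175 161 156 158 157
side -0.018 0.02 70 64 101 149 163 165 169 184 169 167 165 165 165 181 211 238 191 157 117 123 158 159 154 163 167 158 158 150 138 134
[... 2952 characters left out ...]
68 167 157 158 159 163 164 169 170 172 178 168 178 161 173 182 179 179 169 170 171 176 173 177 173 191 193 200 202 205 209 188 188 187 188 187 188 188 189 188
top -0.026 -0.02 173 150 168 189 198 199 198 198 198 199 199 195 193 194 186 175 163 153 155 162 173 188 190 184 176 174 185 195 197 197 196 196 197 193 188 185 193 205 204 190 183
top -0.026 0.015 175 156 154 143 129 124 124 129 132 138 155 175 184 197 223 244 255 255 255 255 254 254 255 255 255 255 241 210 172 176 191 184 151 117 121 126 133 140 143 151 155
top -0.026 0.02 159 168 163 159 164 170 165 165 171 174 165 163 170 178 171 159 190 214 213 224 240 225 194 166 142 151 152 148 144 144 150 146 134 119 117 137 148 151 160 160 157
```

The mark lies at s ≈ -150 mm from the seat along the axis. The pointers and bar are at about -125 mm, so there is about 25 mm to draw. I'll push with shut fingers from above, because a 60 N grip on the bar would break the 40 N limit.

```bash
cat >> h.py <<'E'
def Rt(z,y):
    x=np.cross(y,z); return np.c_[x,y,z]
def go(p,R):
    o=status.get_obs(); R0=Ro.from_rotvec(o['tool_rot']).as_matrix()
    print('off',R0.T@(np.asarray(p)-o['ee_pos']),'rot',np.degrees(Ro.from_matrix(R0.T@R).as_rotvec()),'t',o['clock'])
E
python3 - <<'E'
from h import *
np.set_printoptions(precision=4,suppress=True)
b=wor(-.1255,0,.0405); print(b)
for s in(1,-1): go([.606,-.0965,.40],Rt(-zd,s*yd))
o=status.get_obs();print(Ro.from_rotvec(o['tool_rot']).as_matrix())
# neighbours of the hood
im=cv2.imread('pics/top0.png'); hsv=cv2.cvtColor(im,cv2.COLOR_BGR2HSV)
for nm,lo,hi in(('turq',(75,90,60),(100,255,255)),('red',(0,170,120),(6,255,255))):
    k,l,st,ce=cv2.connectedComponentsWithStats(cv2.inRange(hsv,lo,hi))
    for i in range(1,k):
        if st[i][4]>30: print(nm,ce[i],onz('top',*ce[i],.03))
E
```

```text
[ 0.6075 -0.0936  0.1046]
off [ 0.5286 -0.2133  0.0047] rot [  -0.0004    0.0006 -175.6236] t 1.5
off [ 0.5286 -0.2133  0.0047] rot [0.0004 0.0003 4.3764] t 1.5
[[ 0.9306  0.3661 -0.    ]
 [ 0.3661 -0.9306 -0.    ]
 [-0.      0.     -1.    ]]
turq [211.6129 211.2903] [0.6408 0.166  0.03  ]
turq [247.6118 245.2   ] [0.5506 0.0719 0.03  ]
red [ 99.175 111.6  ] [0.9246 0.4802 0.03  ]
red [217.9574 251.0213] [0.5366 0.1475 0.03  ]
red [ 10.1304 351.6522] [0.2963 0.6492 0.03  ]
```

Careful with the scale: shifts go in shares of 0.6 m and turns go in shares of 2 pi rad. That gives: 0.529 m / 0.6 = 0.8817, -0.213 m / 0.6 = -0.355, 4 degrees / 360 = 0.0111.

Request:
jog_arm:
  targets:
    - {"offset": [0.8817, -0.355, 0.0083], "rot": [0, 0, 0.0111], "fingers": 1}
    - {"offset": [0.8817, -0.355, 0.0083], "rot": [0, 0, 0.0111], "fingers": 1}
    - {"offset": [0.8817, -0.355, 0.0083], "rot": [0, 0, 0.0111], "fingers": 1}
    - {"offset": [0.8817, -0.355, 0.0083], "rot": [0, 0, 0.0111], "fingers": 1}
    - {"offset": [0.8817, -0.355, 0.0083], "rot": [0, 0, 0.0111], "fingers": 1}
    - {"offset": [0.8817, -0.355, 0.0083], "rot": [0, 0, 0.0111], "fingers": 1}
    - {"offset": [0.8817, -0.355, 0.0083], "rot": [0, 0, 0.0111], "fingers": 1}
    - {"offset": [0.8817, -0.355, 0.0083], "rot": [0, 0, 0.0111], "fingers": 1}

```text
clock: 2.5
ee_pos: [0.5568, -0.1433, 0.4004]
tool_rot: [3.105, 0.477, 0.001]
wrist_force: [0.1, -0.6, 1.0]
opening: 0.0
grasp_force: 0.0
```

To row units: 0.09 m / 0.6 = 0.15, 0.057 m / 0.6 = 0.095.

Request:
jog_arm:
  targets:
    - {"offset": [0.095, 0, 0.0667], "rot": [0, 0, 0], "fingers": 1}
    - {"offset": [0.095, 0, 0.15], "rot": [0, 0, 0], "fingers": 1}
    - {"offset": [0.095, 0, 0.15], "rot": [0, 0, 0], "fingers": 1}

```text
clock: 2.88
ee_pos: [0.6085, -0.1268, 0.3064]
tool_rot: [-3.101, -0.478, 0.011]
wrist_force: [-1.0, 0.9, 0.8]
opening: -0.0002
grasp_force: 0.0
```

```bash
python3 - <<'E'
from h import *
np.set_printoptions(precision=4,suppress=True)
im=cams.get_image('side')
go([.6075,-.096,.292],Rt(-zd,-yd))
E
```

```text
off [ 0.008  -0.0306  0.0175] rot [-0.126   0.1819  0.3918] t 2.925
```

To row units: -0.03 m / 0.6 = -0.05, 0.008 m / 0.6 = 0.0133, 0.4 degrees / 360 = 0.0011.

Request:
jog_arm:
  targets:
    - {"offset": [0.0133, -0.05, 0], "rot": [0, 0, 0.0011], "fingers": 1}
    - {"offset": [0.0133, -0.05, 0.0167], "rot": [0, 0, 0.0011], "fingers": 1}
    - {"offset": [0.0133, -0.05, 0.0167], "rot": [0, 0, 0.0011], "fingers": 1}
    - {"offset": [0.0133, -0.05, 0.0167], "rot": [0, 0, 0.0011], "fingers": 1}

```text
clock: 3.42
ee_pos: [0.6085, -0.0978, 0.3014]
tool_rot: [3.106, 0.465, 0.002]
wrist_force: [0.2, 0.2, -0.1]
opening: -0.0001
grasp_force: 0.0
```

```bash
python3 - <<'E'
from h import *
np.set_printoptions(precision=4,suppress=True)
go([.6075,-.096,.285],Rt(-zd,-yd)); print(status.get_obs()['ee_pos'])
a=cams.get_image('side')[165:235,285:350]; b=cams.get_image('top')[190:260,285:350]
cv2.imwrite('pics/c1.png',cv2.resize(np.hstack([a,b]),None,fx=6,fy=6,interpolation=cv2.INTER_CUBIC))
E
```

```text
off [-0.0005 -0.002   0.0164] rot [ 0.0526 -0.06   -0.0809] t 3.425
[ 0.6085 -0.0978  0.3014]
```

View pics/c1.png

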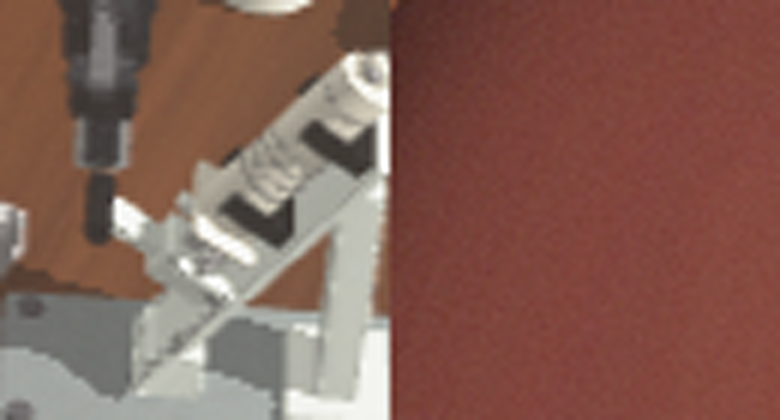

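The side crop shows the shut fingertips at (103,165), right above the bar at (98,205). The arm hides the top view. I'll lower the fingers slowly to contact.

Request:
jog_arm:
  targets:
    - {"offset": [-0.0017, -0.0033, 0.01], "rot": [0, 0, 0], "fingers": 1}
    - {"offset": [-0.0017, -0.0033, 0.02], "rot": [0, 0, 0], "fingers": 1}
    - {"offset": [-0.0017, -0.0033, 0.0233], "rot": [0, 0, 0], "fingers": 1}
    - {"offset": [-0.0017, -0.0033, 0.025], "rot": [0, 0, 0], "fingers": 1}
    - {"offset": [-0.0017, -0.0033, 0.0267], "rot": [0, 0, 0], "fingers": 1}
    - {"offset": [-0.0017, -0.0033, 0.0283], "rot": [0, 0, 0], "fingers": 1}

```text
clock: 4.28
ee_pos: [0.607, -0.0952, 0.2837]
tool_rot: [3.107, 0.466, 0.001]
wrist_force: [-2.4, 0.1, 7.6]
opening: 0.0004
grasp_force: 4.1
```

To row units: 0.002 m / 0.6 = 0.0033, 0.001 m / 0.6 = 0.0017.

Request:
jog_arm:
  targets:
    - {"offset": [0, 0, 0.0017], "rot": [0, 0, 0], "fingers": 1}
    - {"offset": [0, 0, 0.0025], "rot": [0, 0, 0], "fingers": 1}
    - {"offset": [0, 0, 0.0033], "rot": [0, 0, 0], "fingers": 1}

```text
clock: 4.65
ee_pos: [0.6074, -0.0951, 0.2826]
tool_rot: [3.106, 0.467, 0.003]
wrist_force: [-1.0, 1.3, 9.7]
opening: 0.0001
grasp_force: 4.9
```

To row units: 0.0066 m / 0.6 = 0.011, 0.0057 m / 0.6 = 0.0095.

Request:
jog_arm:
  targets:
    - {"offset": [0.001, 0, 0.0013], "rot": [0, 0, 0], "fingers": 1}
    - {"offset": [0.0018, 0, 0.0027], "rot": [0, 0, 0], "fingers": 1}
    - {"offset": [0.0028, 0, 0.0042], "rot": [0, 0, 0], "fingers": 1}
    - {"offset": [0.0038, 0, 0.0055], "rot": [0, 0, 0], "fingers": 1}
    - {"offset": [0.0048, 0, 0.0068], "rot": [0, 0, 0], "fingers": 1}
    - {"offset": [0.0057, 0, 0.0082], "rot": [0, 0, 0], "fingers": 1}
    - {"offset": [0.0067, 0, 0.0095], "rot": [0, 0, 0], "fingers": 1}
    - {"offset": [0.0077, 0, 0.011], "rot": [0, 0, 0], "fingers": 1}

```text
clock: 5.65
ee_pos: [0.6118, -0.0938, 0.276]
tool_rot: [3.106, 0.467, 0.004]
wrist_force: [-0.8, 1.9, 10.1]
opening: 0.0002
grasp_force: 4.8
```

To row units: 0.0066 m / 0.6 = 0.011, 0.004 m / 0.6 = 0.0067.

Request:
jog_arm:
  targets:
    - {"offset": [0.001, 0, 0.0013], "rot": [0, 0, 0], "fingers": 1}
    - {"offset": [0.0018, 0, 0.0027], "rot": [0, 0, 0], "fingers": 1}
    - {"offset": [0.0028, 0, 0.0042], "rot": [0, 0, 0], "fingers": 1}
    - {"offset": [0.0038, 0, 0.0055], "rot": [0, 0, 0], "fingers": 1}
    - {"offset": [0.0048, 0, 0.0068], "rot": [0, 0, 0], "fingers": 1}
    - {"offset": [0.0057, 0, 0.0082], "rot": [0, 0, 0], "fingers": 1}
    - {"offset": [0.0067, 0, 0.0095], "rot": [0, 0, 0], "fingers": 1}
    - {"offset": [0.0077, 0, 0.011], "rot": [0, 0, 0], "fingers": 1}

```text
clock: 6.65
ee_pos: [0.6162, -0.0924, 0.2695]
tool_rot: [3.106, 0.467, 0.004]
wrist_force: [-1.4, 0.6, 9.6]
opening: 0.0001
grasp_force: 4.8
```

```bash
python3 - <<'E'
from h import *
np.set_printoptions(precision=4,suppress=True)
o=status.get_obs(); print(o['ee_pos'],o['wrist_force'],'bar s from z:',loc(o['ee_pos']-[0,0,.179]))
im=np.mean([cams.get_image('side').astype(np.float32) for _ in range(8)],0); cv2.imwrite('pics/side2.png',im)
g=im.mean(2).astype(np.float32); g0=np.load('im.npz')['side'].astype(np.float32)
s=np.arange(-.11,-.172,-.002)
print((s*1000).astype(int))
for nm,q in(('0',g0),('now',g)):
  for y in(.015,.0175,.02,.0225):
    uv=np.array([proj('side',wor(a,y,-.022)) for a in s],np.float32)
    print(nm,y,cv2.remap(q,uv[:,0].copy(),uv[:,1].copy(),cv2.INTER_LINEAR).ravel().astype(int))
a=im[190:234,300:336]; a=cv2.resize(a,None,fx=13,fy=13,interpolation=cv2.INTER_CUBIC); cv2.imwrite('pics/z2.png',np.clip((np.clip(a,0,255)/255)**.7*255,0,255))
E
```

```text
[ 0.6162 -0.0924  0.2695] [-1.4128  0.6048  9.6313] bar s from z: [-0.1421 -0.0014  0.0394]
[-110 -112 -114 -116 -118 -120 -122 -124 -126 -128 -130 -132 -134 -136
 -138 -140 -142 -144 -146 -148 -150 -152 -154 -156 -158 -160 -162 -164
 -166 -168 -170]
0 0.015 [163 179 201 218 190 156 141 114 118 140 155 151 149 155 163 154 149 149
 145 139 127 121 135 149 151 151 151 156 165 152 135]
0 0.0175 [163 182 213 200 156 143 124 128 132 138 142 144 148 152 145 140 141 138
 140 131 118 123 134 134 139 153 156 149 139 132 144]
0 0.02 [169 197 223 178 155 143 139 140 129 138 141 145 149 143 138 137 139 140
 138 127 119 125 122 138 156 160 149 133 143 151 150]
0 0.0225 [182 196 184 164 157 152 155 146 147 153 152 159 155 153 141 150 146 148
 135 134 128 130 147 164 167 160 153 159 164 161 147]
now 0.015 [164 180 202 219 190 160 153 148 156 157 158 151 149 154 156 137 127 135
 141 140 128 122 136 149 152 152 152 157 166 153 136]
now 0.0175 [164 183 213 200 156 150 138 147 146 144 143 145 149 150 140 131 133 139
 141 132 119 124 135 135 140 154 156 150 140 133 144]
now 0.02 [170 198 223 178 155 149 145 147 133 139 141 146 151 142 136 135 140 141
 139 128 120 126 123 139 157 161 150 134 144 152 151]
now 0.0225 [183 197 185 165 158 155 157 147 148 154 153 160 157 153 142 151 147 149
 136 135 130 131 148 165 168 161 154 160 165 162 148][ WARN:0@12.081] global loadsave.cpp:1063 imwrite_ Unsupported depth image for selected encoder is fallbacked to CV_8U.
```

View pics/z2.png

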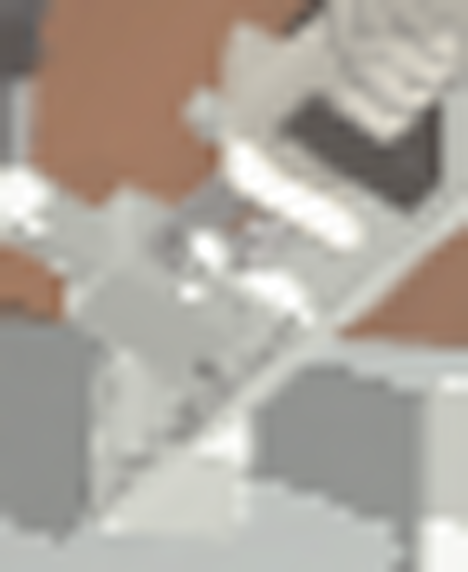

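The pusher has moved about 17.3 mm by both arm and image. The pointer dip is now at s ≈ -142 and the mark at about -151, so about 9–10 mm remain. I'll go 6.5 mm more, then look again.

To row units: 0.0053 m / 0.6 = 0.0088, 0.0049 m / 0.6 = 0.0082.

Request:
jog_arm:
  targets:
    - {"offset": [0.001, 0, 0.0013], "rot": [0, 0, 0], "fingers": 1}
    - {"offset": [0.0018, 0, 0.0027], "rot": [0, 0, 0], "fingers": 1}
    - {"offset": [0.0028, 0, 0.0042], "rot": [0, 0, 0], "fingers": 1}
    - {"offset": [0.0038, 0, 0.0055], "rot": [0, 0, 0], "fingers": 1}
    - {"offset": [0.0048, 0, 0.0068], "rot": [0, 0, 0], "fingers": 1}
    - {"offset": [0.0057, 0, 0.0082], "rot": [0, 0, 0], "fingers": 1}
    - {"offset": [0.0062, 0, 0.0088], "rot": [0, 0, 0], "fingers": 1}
    - {"offset": [0.0062, 0, 0.0088], "rot": [0, 0, 0], "fingers": 1}

```text
clock: 8.05
ee_pos: [0.6197, -0.0913, 0.2641]
tool_rot: [3.106, 0.467, 0.004]
wrist_force: [-1.2, 2.0, 8.9]
opening: -0.0
grasp_force: 4.4
```

```bash
python3 - <<'E'
from h import *
np.set_printoptions(precision=4,suppress=True,linewidth=200)
o=status.get_obs(); print(o['ee_pos'],o['wrist_force'],'bar s from z:',loc(o['ee_pos']-[0,0,.179]))
im=np.mean([cams.get_image('side').astype(np.float32) for _ in range(8)],0); cv2.imwrite('pics/side3.png',im.astype(np.uint8))
g=im.mean(2).astype(np.float32); g0=np.load('im.npz')['side'].astype(np.float32); g2=cv2.imread('pics/side2.png').astype(np.float32).mean(2)
s=np.arange(-.116,-.168,-.001)
print((s*1000).astype(int))
for y in(.005,.01,.0125,.015,.0175,.02):
  for nm,q in(('0',g0),('2',g2),('now',g)):
    uv=np.array([proj('side',wor(a,y,-.022)) for a in s],np.float32)
    print(nm,y,cv2.remap(q,uv[:,0].copy(),uv[:,1].copy(),cv2.INTER_LINEAR).ravel().astype(int))
E
```

```text
[ 0.6197 -0.0913  0.2641] [-1.1966  1.9591  8.8986] bar s from z: [-0.1486 -0.0014  0.0394]
[-116 -117 -118 -119 -120 -121 -122 -123 -124 -125 -126 -127 -128 -129 -130 -131 -132 -133 -134 -135 -136 -137 -138 -139 -140 -141 -142 -143 -144 -145 -146 -147 -148 -149 -150 -151 -152 -153 -154
 -155 -156 -157 -158 -159 -160 -161 -162 -163 -164 -165 -166 -167]
0 0.005 [169 179 194 213 227 237 243 244 235 223 206 185 164 145 129 117 118 130 139 145 147 151 155 159 162 165 165 165 165 166 166 166 166 166 166 165 165 165 165 165 166 166 166 166 167 167 168 169 169
 171 172 174]
2 0.005 [172 182 196 214 228 238 243 244 236 224 209 191 179 172 167 164 160 157 155 152 153 154 154 153 150 148 148 146 143 140 133 123 120 122 129 141 147 149 150 150 154 158 162 166 168 168 169 169 170
 172 173 175]
now 0.005 [172 182 195 214 228 238 243 244 236 224 209 191 180 174 169 167 166 166 166 166 166 165 165 164 163 161 160 158 156 153 151 150 150 149 148 139 126 117 110 106 114 125 134 142 150 154 158 164 169
 172 173 175]
0 0.01 [208 226 238 243 239 231 214 195 171 146 121 112 115 120 128 140 148 155 161 16
[... 2508 characters left out ...]
37 141 150 154 156 157 153 150
 147 140 129]
0 0.02 [178 163 155 148 143 140 139 140 140 136 129 128 138 142 141 141 145 149 149 147 143 142 138 136 137 137 139 140 140 140 138 133 127 122 119 120 125 125 122 124 138 149 156 162 160 156 149 140 133
 139 143 146]
2 0.02 [178 163 155 152 149 146 145 147 147 143 133 129 139 143 141 141 146 150 151 148 142 140 136 134 135 138 140 141 141 141 139 134 128 124 120 121 126 127 123 125 139 150 157 162 161 157 150 141 134
 140 144 147]
now 0.02 [179 164 156 152 149 147 145 148 148 143 133 130 139 143 141 141 146 150 151 149 144 143 138 137 137 138 140 140 139 138 137 131 125 121 120 121 126 126 123 125 139 150 158 163 161 157 150 140 134
 140 144 148]
```

The pointer dip (y=15 mm) now stands at s ≈ -148.6 against the mark at about -151.1, and arm kinematics agree. I'll move 2.4 mm more, then lift clear.

To row units: 0.002 m / 0.6 = 0.0033, 0.0014 m / 0.6 = 0.0023.

Request:
jog_arm:
  targets:
    - {"offset": [0.0008, 0, 0.0012], "rot": [0, 0, 0], "fingers": 1}
    - {"offset": [0.0017, 0, 0.0023], "rot": [0, 0, 0], "fingers": 1}
    - {"offset": [0.0023, 0, 0.0033], "rot": [0, 0, 0], "fingers": 1}
    - {"offset": [0.0023, 0, 0.0033], "rot": [0, 0, 0], "fingers": 1}

```text
clock: 8.95
ee_pos: [0.6211, -0.0909, 0.2621]
tool_rot: [3.106, 0.467, 0.003]
wrist_force: [-0.5, 2.5, 9.0]
opening: 0.0002
grasp_force: 4.3
```

To row units: -0.2 m / 0.6 = -0.3333, -0.18 m / 0.6 = -0.3.

Request:
jog_arm:
  targets:
    - {"offset": [0, 0, -0.0167], "rot": [0, 0, 0], "fingers": 1}
    - {"offset": [0, 0, -0.1], "rot": [0, 0, 0], "fingers": 1}
    - {"offset": [0, 0, -0.1833], "rot": [0, 0, 0], "fingers": 1}
    - {"offset": [0, -0.1, -0.2167], "rot": [0, 0, 0], "fingers": 0.5}
    - {"offset": [0, -0.2, -0.2167], "rot": [0, 0, 0], "fingers": 0.5}
    - {"offset": [0, -0.3, -0.2167], "rot": [0, 0, 0], "fingers": 0.5}
    - {"offset": [0, -0.3333, -0.2167], "rot": [0, 0, 0], "fingers": 0.5}
    - {"offset": [0, -0.3333, -0.2167], "rot": [0, 0, 0], "fingers": 0.5}

```text
clock: 9.95
ee_pos: [0.5616, 0.1011, 0.3912]
tool_rot: [3.106, 0.47, 0.001]
wrist_force: [-0.0, 0.6, 0.6]
opening: 0.0425
grasp_force: 0.0
```

```bash
python3 - <<'E'
from h import *
np.set_printoptions(precision=4,suppress=True,linewidth=200)
im=np.mean([cams.get_image('side').astype(np.float32) for _ in range(6)],0); cv2.imwrite('pics/side4.png',im.astype(np.uint8))
g=im.mean(2).astype(np.float32)
s=np.arange(-.140,-.162,-.001); print((s*1000).astype(int))
for y in(.01,.0125,.015,.0175,.02):
    uv=np.array([proj('side',wor(a,y,-.022)) for a in s],np.float32)
    print(y,cv2.remap(g,uv[:,0].copy(),uv[:,1].copy(),cv2.INTER_LINEAR).ravel().astype(int))
# hood: axis midpoint from blob extremes in first side picture, plus top
im0=cv2.imread('pics/side0.png')
A=im0[265:310,240:315]; B=cv2.imread('pics/top0.png')[205:250,200:275]
C=im[162:252,275:380].astype(np.uint8)
cv2.imwrite('pics/hs.png',np.vstack([cv2.resize(np.hstack([A,B]),None,fx=5,fy=5,interpolation=cv2.INTER_CUBIC)]))
# bar centre now in side
hsv=cv2.cvtColor(im.astype(np.uint8),cv2.COLOR_BGR2HSV)
print(status.get_obs()['ee_pos'])
go([.5958,.1242,.28],Rt(-zd,-yd))
E
```

```text
[-140 -141 -142 -143 -144 -145 -146 -147 -148 -149 -150 -151 -152 -153 -154 -155 -156 -157 -158 -159 -160 -161]
0.01 [166 166 166 165 162 158 158 160 159 154 143 131 119 107 103 107 117 130 141 150 158 162]
0.0125 [166 166 161 158 157 158 159 156 145 133 121 114 112 115 119 128 136 144 154 163 165 161]
0.015 [154 151 149 149 149 147 144 138 132 126 121 115 119 124 130 138 148 150 151 153 151 148]
0.0175 [141 141 141 139 137 139 140 138 132 126 120 117 123 131 135 133 134 136 139 149 154 156]
0.02 [137 137 139 140 141 141 140 135 128 123 119 121 125 126 123 124 138 150 157 162 161 156]
[0.5622 0.099  0.3907]
off [ 0.0395 -0.0144  0.1107] rot [ 0.0088  0.0112 -0.1246] t 10.25
```

View pics/hs.png

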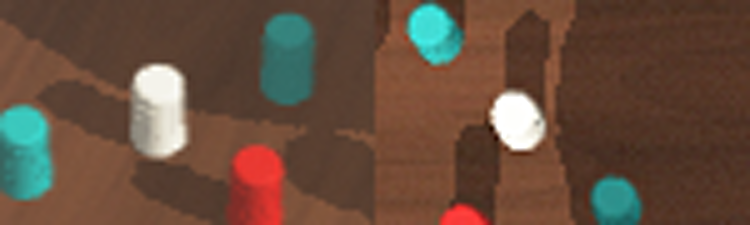

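The pointer dip now coincides with the mark (about -151 to -152), so the pusher is parked. The picture shows the hood standing alone at (158,110) in the side half and (516,120) in the top half. I'll check its top height from both views.

```bash
python3 - <<'E'
from h import *
np.set_printoptions(precision=4,suppress=True)
s=lambda x,y:((x+.5)/5-.5+240,(y+.5)/5-.5+265); t=lambda x,y:((x-375+.5)/5-.5+200,(y+.5)/5-.5+205)
print('top disc',tri(s(158,82),t(513,116)))
print('base mid', onz('side',*s(159,145),0), onz('top',*t(526,132),0))
E
```

```text
top disc (array([0.5956, 0.1238, 0.0394]), np.float64(0.0015701944507980382))
base mid [0.5941 0.1289 0.    ] [0.5935 0.1214 0.    ]
```

To row units: 0.11 m / 0.6 = 0.1833, 0.06 m / 0.6 = 0.1.

Request:
jog_arm:
  targets:
    - {"offset": [0.0333, -0.0133, 0.1], "rot": [0, 0, 0], "fingers": 0.5}
    - {"offset": [0.0658, -0.0242, 0.1833], "rot": [0, 0, 0], "fingers": 0.5}
    - {"offset": [0.0658, -0.0242, 0.1833], "rot": [0, 0, 0], "fingers": 0.5}
    - {"offset": [0.0658, -0.0242, 0.1833], "rot": [0, 0, 0], "fingers": 0.5}

```text
clock: 10.75
ee_pos: [0.5957, 0.125, 0.282]
tool_rot: [3.107, 0.465, 0.001]
wrist_force: [0.5, -0.2, 0.3]
opening: 0.0429
grasp_force: 0.0
```

The hood's top is at (0.5956,0.1238,0.0394), which matches its 40 mm height. I'll descend and close.

To row units: 0.1 m / 0.6 = 0.1667, 0.001 m / 0.6 = 0.0017.

Request:
jog_arm:
  targets:
    - {"offset": [0, 0.0017, 0.0833], "rot": [0, 0, 0], "fingers": 0.5}
    - {"offset": [0, 0.0017, 0.1417], "rot": [0, 0, 0], "fingers": 0.5}
    - {"offset": [0, 0.0017, 0.1667], "rot": [0, 0, 0], "fingers": 0.5}
    - {"offset": [0, 0.0017, 0.1667], "rot": [0, 0, 0], "fingers": 0.5}
    - {"offset": [0, 0.0017, 0.1667], "rot": [0, 0, 0], "fingers": 1}
    - {"offset": [0, 0.0017, 0.1667], "rot": [0, 0, 0], "fingers": 1}
    - {"offset": [0, 0.0017, 0.1667], "rot": [0, 0, 0], "fingers": 1}
    - {"offset": [0, 0.0017, 0.1667], "rot": [0, 0, 0], "fingers": 1}

```text
clock: 11.75
ee_pos: [0.5966, 0.1247, 0.183]
tool_rot: [3.106, 0.466, 0.005]
wrist_force: [-0.7, -0.2, 5.2]
opening: 0.0216
grasp_force: 58.5
```

To row units: -0.22 m / 0.6 = -0.3667, -0.18 m / 0.6 = -0.3.

Request:
jog_arm:
  targets:
    - {"offset": [0, 0, -0.05], "rot": [0, 0, 0], "fingers": 1}
    - {"offset": [0, 0, -0.1333], "rot": [0, 0, 0], "fingers": 1}
    - {"offset": [-0.0667, 0, -0.2333], "rot": [0, 0, 0], "fingers": 1}
    - {"offset": [-0.15, 0, -0.3], "rot": [0, 0, 0], "fingers": 1}
    - {"offset": [-0.2333, 0, -0.3667], "rot": [0, 0, 0], "fingers": 1}
    - {"offset": [-0.2333, 0, -0.3667], "rot": [0, 0, 0], "fingers": 1}

```text
clock: 12.5
ee_pos: [0.4602, 0.0832, 0.4047]
tool_rot: [3.106, 0.466, 0.009]
wrist_force: [0.3, -0.4, -0.2]
opening: 0.0212
grasp_force: 58.7
```

```bash
python3 - <<'E'
from h import *
np.set_printoptions(precision=4,suppress=True)
R=Rt(-ax,-yd)
print(status.get_obs()['ee_pos'], status.get_obs()['opening'])
go(seat+.26*ax,R); print(seat+.26*ax)
E
```

```text
[0.4602 0.0832 0.4047] 0.021181602878813394
off [-0.1653  0.2124  0.007 ] rot [ 0.1016 34.6963 -0.014 ] t 12.5
[ 0.3645 -0.1684  0.3972]
```

To row units: 0.212 m / 0.6 = 0.3533, 0.007 m / 0.6 = 0.0117, 35 degrees / 360 = 0.0972.

Request:
jog_arm:
  targets:
    - {"offset": [-0.0833, 0.0333, 0], "rot": [0, 0.0278, 0], "fingers": 1}
    - {"offset": [-0.1667, 0.0833, 0], "rot": [0, 0.0556, 0], "fingers": 1}
    - {"offset": [-0.2333, 0.15, 0], "rot": [0, 0.0833, 0], "fingers": 1}
    - {"offset": [-0.275, 0.2167, 0.005], "rot": [0, 0.0972, 0], "fingers": 1}
    - {"offset": [-0.275, 0.2833, 0.0083], "rot": [0, 0.0972, 0], "fingers": 1}
    - {"offset": [-0.275, 0.3533, 0.0117], "rot": [0, 0.0972, 0], "fingers": 1}
    - {"offset": [-0.275, 0.3533, 0.0117], "rot": [0, 0.0972, 0], "fingers": 1}
    - {"offset": [-0.275, 0.3533, 0.0117], "rot": [0, 0.0972, 0], "fingers": 1}

```text
clock: 13.5
ee_pos: [0.3663, -0.1673, 0.3938]
tool_rot: [-2.881, -0.432, -0.908]
wrist_force: [-0.6, -0.4, -0.4]
opening: 0.0214
grasp_force: 58.9
```

```bash
python3 - <<'E'
from h import *
np.set_printoptions(precision=4,suppress=True)
o=status.get_obs(); R=Rt(-ax,-yd); print(o['ee_pos'],o['qpos'])
go(seat+.26*ax,R)
Rm=Ro.from_rotvec(o['tool_rot']).as_matrix(); rim=o['ee_pos']+Rm@[-.001,0,.183]; print('rim',rim,'px',proj('side',rim),proj('top',rim),'axis angle',np.degrees(np.arccos(-Rm[:,2]@ax)))
a=cams.get_image('side')[110:210,310:410]; b=cams.get_image('top')[205:305,290:390]
cv2.imwrite('pics/n1.png',cv2.resize(np.hstack([a,b]),None,fx=4,fy=4,interpolation=cv2.INTER_CUBIC))
E
```

```text
[ 0.3663 -0.1673  0.3938] [-0.8109 -0.0972 -0.7139  0.6522  0.5393  2.1172]
off [ 0.0003  0.0004 -0.004 ] rot [-0.0138  0.0142 -0.0557] t 13.5
rim [ 0.4658 -0.1367  0.2432] px [367.6011 158.2759] [341.1021 269.8872] axis angle 0.019772302776083505
```

View pics/n1.png

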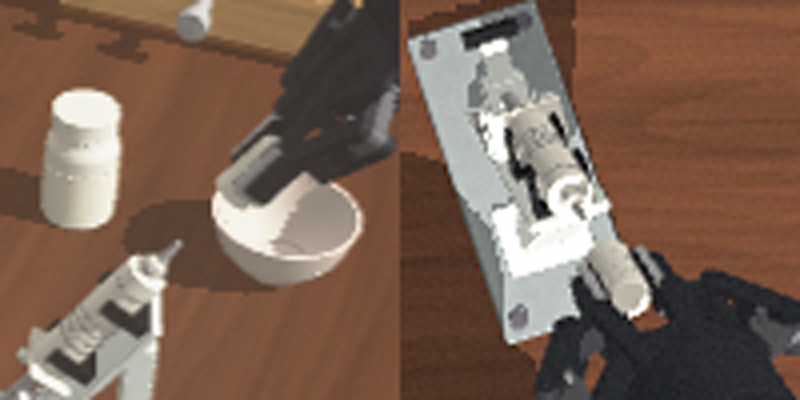

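The side half shows the hood's rim mid-point at about (231,195), where the model puts it (232,195). The nozzle tip is at (179,242), also as predicted. In the top half the rim is at about (606,260) and the tip at (582,213). I'll take cross-axis profiles for the fine alignment.

```bash
python3 - <<'E'
from h import *
np.set_printoptions(precision=4,suppress=True,linewidth=220)
im={n:np.mean([cams.get_image(n).astype(np.float32) for _ in range(6)],0) for n in('side','top')}
o=status.get_obs(); Rm=Ro.from_rotvec(o['tool_rot']).as_matrix(); rim=o['ee_pos']+Rm@[0,0,.183]; a=-Rm[:,2]
off=np.arange(-.018,.0181,.001)
print((off*1000).astype(int))
for n in('side','top'):
    sat=(im[n].max(2)-im[n].min(2)).astype(np.float32); val=im[n].max(2)
    for nm,base,ss in(('noz',seat,(.014,.018,.022,.026)),('hood',rim,(.001,.003,.006))):
        C,_=ray(n,0,0); v=base-C; u=np.cross(v,a); u/=np.linalg.norm(u)   # lateral dir seen by the camera
        if nm=='noz': print(n,'lateral dir in (yd,nn):',u@yd,u@nn)
        for s in ss:
            uv=np.array([proj(n,base+s*a+k*u) for k in off],np.float32)
            for q in ((sat,) if nm=='noz' else (sat,val)): print(n,nm,s,cv2.remap(np.ascontiguousarray(q),uv[:,0].copy(),uv[:,1].copy(),cv2.INTER_LINEAR).ravel().astype(int))
E
```

```text
[-18 -16 -15 -14 -13 -12 -11 -10  -9  -8  -7  -6  -5  -4  -3  -2  -1   0   0   1   2   3   4   5   6   7   8   9  10  11  12  13  14  15  16  17  18]
side lateral dir in (yd,nn): 0.4714594545656177 -0.8818877324802791
side noz 0.014 [37 37 37 37 37 37 37 36 36 35 34 34 34 34 31 26 18 12  9  8 10 15 20 25 29 34 36 36 37 37 38 38 39 39 39 40 39]
side noz 0.018 [38 38 37 37 37 36 36 35 35 35 35 35 35 36 35 30 24 16 11  9  9 14 20 27 32 35 37 37 37 38 38 38 39 39 39 39 39]
side noz 0.022 [37 37 36 36 36 35 35 35 35 35 35 36 36 36 35 33 29 22 16 11 10 15 22 28 33 35 37 37 38 39 39 39 39 39 39 39 39]
side noz 0.026 [37 36 36 35 35 35 35 35 35 35 35 36 37 38 37 34 28 21 15 12 12 18 26 34 36 37 38 38 39 39 39 39 39 39 39 38 37]
side hood 0.001 [61 62 62 63 60 53 40 30 25 21 19 19 19 18 18 18 18 16 15 14 14 14 15 15 16 17 17 17 17 19 21 20 17 13 12 11 11]
side hood 0.001 [120 121 122 123 127 137 152 165 170 173 171 168 164 161 158 157 156 152 148 145 145 146 147 147 148 150 151 149 151 165 196 224 240 244 245 246 246]
side hood 0.003 [61 61 61 61 61 55 43 31 24 21 20 19 19 18 18 16 14 12 11 1
[... 1268 characters left out ...]
0 206 199 191 190 192 191 188 183 179 173 169 165 160 158 155 137  97  62  94 135 147 145 139 109  70  60  38  50]
top hood 0.003 [46 46 52 44 33 26 18 18 19 19 19 18 18 19 18 18 17 16 16 16 16 16 15 14 13  9  4  2  3  3  3  4  3  4  4  4  3]
top hood 0.003 [123 119 112  96 106 134 171 202 211 206 201 197 194 195 192 188 183 178 173 169 165 161 155 151 146 112  77  82 119 148 144 136 110  68  38  38  37]
top hood 0.006 [15 15 12  2  3  9 13 15 19 20 19 19 19 19 19 18 17 16 16 16 16 15 14 14 12  9  5  3  2  3  3  3  3  3  3  4  4]
top hood 0.006 [138 134 113  70  56 100 147 178 202 209 205 203 199 195 191 188 184 178 172 169 166 161 154 148 135 111  91  98 121 139 147 133 108  74  51  41  40]
```

```bash
python3 - <<'E'
from h import *
np.set_printoptions(precision=4,suppress=True,linewidth=220)
g0=np.load('im.npz')['top'].astype(np.float32); gn=np.mean([cams.get_image('top').astype(np.float32) for _ in range(4)],0).mean(2)
off=np.arange(-18,18.1,1)/1000; C,_=ray('top',0,0); u=np.cross(seat-C,ax); u/=np.linalg.norm(u)
print((np.round(off*1000)).astype(int))
for nm,q in(('0',g0),('now',gn)):
  for s in(-.04,-.03,-.02,-.012,-.006,-.003,0,.003,.006,.01,.014,.018,.022,.026,.029):
    uv=np.array([proj('top',seat+s*ax+k*u) for k in off],np.float32)
    print(nm,int(s*1000),cv2.remap(q,uv[:,0].copy(),uv[:,1].copy(),cv2.INTER_CUBIC).ravel().astype(int))
E
```

```text
[-18 -17 -16 -15 -14 -13 -12 -11 -10  -9  -8  -7  -6  -5  -4  -3  -2  -1   0   1   2   3   4   5   6   7   8   9  10  11  12  13  14  15  16  17  18]
0 -40 [109 112 127 157 191 200 200 198 195 192 190 189 186 182 178 176 174 169 164 158 154 149 145 148 149 125  90  55  32  29  28  36  65  93 126 166 186]
0 -30 [  7  16  59 117 183 214 203 184 172 171 169 167 166 168 174 172 163 158 154 150 141 134 131 133 137 144 161 181 174 130  69  23  12  31  76 138 189]
0 -20 [ 32   8  35  88 137 173 190 201 205 202 199 205 215 219 215 208 208 224 225 210 192 179 159 134 133 149 154 166 178 164 133 101  71  53  53  68  97]
0 -12 [130  70  56 106 183 236 247 244 251 259 264 267 263 250 231 221 228 240 247 244 250 263 261 254 260 263 240 200 168 156 138  91  49  42  39  29  39]
0 -6 [117  92  83 120 185 217 213 214 225 231 216 194 174 162 165 174 169 158 148 149 174 212 248 264 258 255 263 263 235 182  85  10   5  25  40  46  40]
0 -3 [177 145  95 106 155 188 185 177 182 179 162 152 153 164 175 176 164 147 136 132 147 186 225 248 255 253 256 270 278 218 107   4  -9  25  42  44  44]
0 0 [178 198 162
[... 3031 characters left out ...]
164 221 258 262 256 255 255 255 253 245 239 243 248 252 257 262 263 257]
now 18 [ 99 157 194 190 177 164 136 134 179 237 262 260 254 255 232 170 118 112 134 178 234 257 255 255 255 255 256 255 253 254 256 257 256 255 255 255 255]
now 22 [101 150 189 195 196 204 205 201 219 248 257 254 261 265 223 163 113 102 135 200 243 254 255 255 256 255 254 256 256 255 252 246 244 250 256 254 250]
now 26 [126 194 255 266 248 246 255 261 264 260 255 256 255 258 254 212 146 113 149 225 267 263 255 252 245 238 242 250 253 249 245 237 234 240 245 244 243]
now 29 [123 189 234 253 264 265 265 259 251 252 259 261 254 257 252 210 171 163 189 228 251 252 249 247 240 234 237 243 244 243 244 244 245 246 246 245 245]
```

Top camera: the nozzle axis lies 1.1 mm to -u and the hood 0.3 mm to -u. Side camera: the nozzle is at +1.2 mm and the hood at -0.2 mm. Solving both gives an axis shift of dy = -1.5 mm and dn = -2.4 mm, which agrees with the bar's measured offset.

```bash
cat >> h.py <<'E'
seat2=seat-.0015*yd-.0024*nn
def rim():
    o=status.get_obs(); Rm=Ro.from_rotvec(o['tool_rot']).as_matrix(); p=o['ee_pos']+Rm@[0,0,.183]-seat2
    f=o['wrist_force']; print('rim s,y,n mm',1000*np.array([p@ax,p@yd,p@nn]),'force ax,y,n',f@ax,f@yd,f@nn,'open',o['opening'],'t',o['clock'])
E
python3 - <<'E'
from h import *
np.set_printoptions(precision=4,suppress=True)
rim(); go(seat2+(.183+.035)*ax,Rt(-ax,-yd))
E
```

```text
rim s,y,n mm [73.1097  1.6607  2.1029] force ax,y,n 0.25515806224292703 0.06128836509862734 0.08972903226744953 open 0.021705630556080945 t 14.4
off [-0.0021  0.0017  0.0381] rot [ 0.0138 -0.0008 -0.0265] t 14.4
```

To row units: 0.058 m / 0.6 = 0.0967, 0.0017 m / 0.6 = 0.0028.

Request:
jog_arm:
  targets:
    - {"offset": [-0.0033, 0.0028, 0.025], "rot": [0, 0, 0], "fingers": 1}
    - {"offset": [-0.0033, 0.0028, 0.05], "rot": [0, 0, 0], "fingers": 1}
    - {"offset": [-0.0033, 0.0028, 0.0633], "rot": [0, 0, 0], "fingers": 1}
    - {"offset": [-0.0033, 0.0028, 0.0733], "rot": [0, 0, 0], "fingers": 1}
    - {"offset": [-0.0033, 0.0028, 0.0833], "rot": [0, 0, 0], "fingers": 1}
    - {"offset": [-0.0033, 0.0028, 0.0917], "rot": [0, 0, 0], "fingers": 1}
    - {"offset": [-0.0033, 0.0028, 0.0967], "rot": [0, 0, 0], "fingers": 1}
    - {"offset": [-0.0033, 0.0028, 0.0967], "rot": [0, 0, 0], "fingers": 1}

```text
clock: 15.4
ee_pos: [0.3971, -0.1598, 0.3451]
tool_rot: [-2.881, -0.433, -0.908]
wrist_force: [-0.6, 0.4, 0.4]
opening: 0.0213
grasp_force: 58.9
```

```bash
python3 - <<'E'
from h import *
np.set_printoptions(precision=3,suppress=True)
rim()
E
```

```text
rim s,y,n mm [14.99   0.046  0.085] force ax,y,n 0.6004134512578823 0.5983227438799746 -0.11165265150534355 open 0.021330264848807224 t 15.4
```

To row units: 0.003 m / 0.6 = 0.005, 0.002 m / 0.6 = 0.0033.

Request:
jog_arm:
  targets:
    - {"offset": [0, 0, 0.0017], "rot": [0, 0, 0], "fingers": 1}
    - {"offset": [0, 0, 0.0033], "rot": [0, 0, 0], "fingers": 1}
    - {"offset": [0, 0, 0.005], "rot": [0, 0, 0], "fingers": 1}
    - {"offset": [0, 0, 0.005], "rot": [0, 0, 0], "fingers": 1}

```text
clock: 15.9
ee_pos: [0.3987, -0.1594, 0.3427]
tool_rot: [-2.882, -0.433, -0.909]
wrist_force: [-0.3, 0.2, 0.1]
opening: 0.0218
grasp_force: 58.9
```

To row units: 0.003 m / 0.6 = 0.005, 0.002 m / 0.6 = 0.0033.

Request:
jog_arm:
  targets:
    - {"offset": [0, 0, 0.0017], "rot": [0, 0, 0], "fingers": 1}
    - {"offset": [0, 0, 0.0033], "rot": [0, 0, 0], "fingers": 1}
    - {"offset": [0, 0, 0.005], "rot": [0, 0, 0], "fingers": 1}
    - {"offset": [0, 0, 0.005], "rot": [0, 0, 0], "fingers": 1}

```text
clock: 16.4
ee_pos: [0.4004, -0.1588, 0.3402]
tool_rot: [-2.882, -0.433, -0.908]
wrist_force: [0.1, -0.4, -0.2]
opening: 0.0215
grasp_force: 58.9
```

```bash
python3 - <<'E'
from h import *
np.set_printoptions(precision=3,suppress=True)
rim()
E
```

```text
rim s,y,n mm [9.022 0.009 0.077] force ax,y,n -0.12271625869530003 -0.4301593520886704 -0.09392928522586975 open 0.02154683740815576 t 16.4
```

To row units: 0.003 m / 0.6 = 0.005, 0.002 m / 0.6 = 0.0033.

Request:
jog_arm:
  targets:
    - {"offset": [0, 0, 0.0017], "rot": [0, 0, 0], "fingers": 1}
    - {"offset": [0, 0, 0.0033], "rot": [0, 0, 0], "fingers": 1}
    - {"offset": [0, 0, 0.005], "rot": [0, 0, 0], "fingers": 1}
    - {"offset": [0, 0, 0.005], "rot": [0, 0, 0], "fingers": 1}

```text
clock: 16.9
ee_pos: [0.402, -0.1583, 0.3377]
tool_rot: [-2.882, -0.433, -0.908]
wrist_force: [0.3, 0.3, 0.1]
opening: 0.0213
grasp_force: 58.9
```

```bash
python3 - <<'E'
from h import *
np.set_printoptions(precision=3,suppress=True)
rim()
E
```

```text
rim s,y,n mm [6.031 0.003 0.087] force ax,y,n -0.11320231168245962 0.20630790445709027 0.3238103872687992 open 0.021296250058651506 t 16.9
```

To row units: 0.002 m / 0.6 = 0.0033, 0.001 m / 0.6 = 0.0017.

Request:
jog_arm:
  targets:
    - {"offset": [0, 0, 0.0017], "rot": [0, 0, 0], "fingers": 1}
    - {"offset": [0, 0, 0.0033], "rot": [0, 0, 0], "fingers": 1}
    - {"offset": [0, 0, 0.0033], "rot": [0, 0, 0], "fingers": 1}

```text
clock: 17.27
ee_pos: [0.4032, -0.1581, 0.3362]
tool_rot: [-2.882, -0.433, -0.909]
wrist_force: [-0.3, -0.1, 1.2]
opening: 0.0216
grasp_force: 59.0
```

```bash
python3 - <<'E'
from h import *
np.set_printoptions(precision=3,suppress=True)
rim()
a=cams.get_image('side')[140:210,305:375]; b=cams.get_image('top')[215:285,300:370]
cv2.imwrite('pics/n2.png',cv2.resize(np.hstack([a,b]),None,fx=5.6,fy=5.6,interpolation=cv2.INTER_CUBIC))
E
```

```text
rim s,y,n mm [ 4.112 -0.142  0.289] force ax,y,n 1.1526313036126092 0.0021685652436997677 0.3879335265032299 open 0.021592942311665628 t 17.275
```

View pics/n2.png

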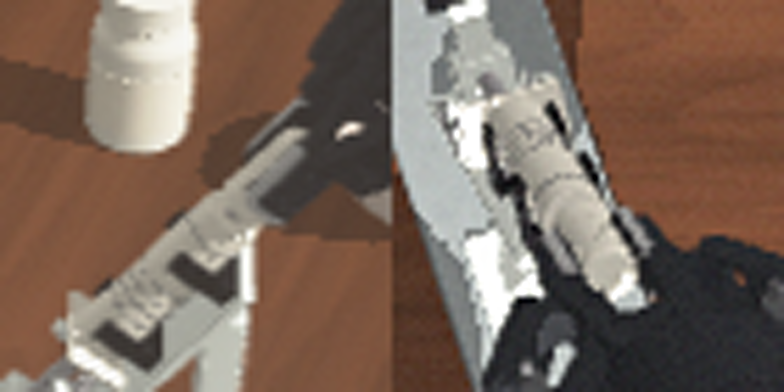

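The picture shows the hood collinear with the cartridge, over the nozzle (side about (215,205), top about (575,225)). Contact is just starting, so I'll press on along the axis and watch the force.

Request:
jog_arm:
  targets:
    - {"offset": [0, 0, 0.0017], "rot": [0, 0, 0], "fingers": 1}
    - {"offset": [0, 0, 0.0033], "rot": [0, 0, 0], "fingers": 1}
    - {"offset": [0, 0, 0.005], "rot": [0, 0, 0], "fingers": 1}
    - {"offset": [0, 0, 0.0067], "rot": [0, 0, 0], "fingers": 1}
    - {"offset": [0, 0, 0.0067], "rot": [0, 0, 0], "fingers": 1}

```text
clock: 18.0
ee_pos: [0.4054, -0.1574, 0.333]
tool_rot: [-2.882, -0.433, -0.909]
wrist_force: [-2.5, 0.3, 6.0]
opening: 0.0211
grasp_force: 59.7
```

```bash
python3 - <<'E'
from h import *
np.set_printoptions(precision=3,suppress=True)
rim()
E
```

```text
rim s,y,n mm [ 0.174 -0.165  0.379] force ax,y,n 6.222386673858463 0.9755163461419762 1.5536656248178173 open 0.021122929855668698 t 18.0
```

To row units: 0.003 m / 0.6 = 0.005, 0.002 m / 0.6 = 0.0033.

Request:
jog_arm:
  targets:
    - {"offset": [0, 0, 0.0017], "rot": [0, 0, 0], "fingers": 1}
    - {"offset": [0, 0, 0.0033], "rot": [0, 0, 0], "fingers": 1}
    - {"offset": [0, 0, 0.005], "rot": [0, 0, 0], "fingers": 1}
    - {"offset": [0, 0, 0.005], "rot": [0, 0, 0], "fingers": 1}

```text
clock: 18.5
ee_pos: [0.407, -0.1569, 0.3308]
tool_rot: [-2.882, -0.433, -0.91]
wrist_force: [-6.2, -0.1, 9.0]
opening: 0.0213
grasp_force: 60.2
```

```bash
python3 - <<'E'
from h import *
np.set_printoptions(precision=3,suppress=True)
rim()
E
```

```text
rim s,y,n mm [-2.669 -0.217  0.478] force ax,y,n 10.829588531124699 1.7434313929472873 0.25807656885295555 open 0.02125399736136963 t 18.5
```

Request:
jog_arm:
  targets:
    - {"offset": [0, 0, 0.0017], "rot": [0, 0, 0], "fingers": 1}
    - {"offset": [0, 0, 0.0033], "rot": [0, 0, 0], "fingers": 1}
    - {"offset": [0, 0, 0.0033], "rot": [0, 0, 0], "fingers": 1}

```text
clock: 18.88
ee_pos: [0.4081, -0.1567, 0.3292]
tool_rot: [-2.882, -0.433, -0.91]
wrist_force: [-7.3, -1.3, 11.5]
opening: 0.0211
grasp_force: 60.5
```

To row units: 0.002 m / 0.6 = 0.0033, 0.001 m / 0.6 = 0.0017.

Request:
jog_arm:
  targets:
    - {"offset": [0, 0, 0.0017], "rot": [0, 0, 0], "fingers": 1}
    - {"offset": [0, 0, 0.0033], "rot": [0, 0, 0], "fingers": 1}
    - {"offset": [0, 0, 0.0033], "rot": [0, 0, 0], "fingers": 1}

```text
clock: 19.25
ee_pos: [0.4092, -0.1563, 0.3273]
tool_rot: [-2.882, -0.433, -0.909]
wrist_force: [-4.5, -0.4, 6.9]
opening: 0.0215
grasp_force: 60.0
```

```bash
python3 - <<'E'
from h import *
np.set_printoptions(precision=3,suppress=True)
rim()
E
```

```text
rim s,y,n mm [-6.803 -0.218  0.263] force ax,y,n 8.129932156685816 0.9615883588858898 0.35063324427071346 open 0.021452797960523684 t 19.25
```

The force fell from 13.6 N to 8 N, so the catch has snapped. I'll press a little more to seat it.

To row units: 0.002 m / 0.6 = 0.0033, 0.001 m / 0.6 = 0.0017.

Request:
jog_arm:
  targets:
    - {"offset": [0, 0, 0.0017], "rot": [0, 0, 0], "fingers": 1}
    - {"offset": [0, 0, 0.0033], "rot": [0, 0, 0], "fingers": 1}
    - {"offset": [0, 0, 0.0033], "rot": [0, 0, 0], "fingers": 1}

```text
clock: 19.62
ee_pos: [0.4102, -0.156, 0.3258]
tool_rot: [-2.882, -0.432, -0.909]
wrist_force: [-5.8, -0.5, 8.7]
opening: 0.0214
grasp_force: 60.3
```

Request:
jog_arm:
  targets:
    - {"offset": [0, 0, 0.0017], "rot": [0, 0, 0], "fingers": 1}
    - {"offset": [0, 0, 0.0033], "rot": [0, 0, 0], "fingers": 1}
    - {"offset": [0, 0, 0.0033], "rot": [0, 0, 0], "fingers": 1}

```text
clock: 20.0
ee_pos: [0.4113, -0.1557, 0.3242]
tool_rot: [-2.882, -0.432, -0.909]
wrist_force: [-8.3, -1.5, 11.4]
opening: 0.0213
grasp_force: 60.7
```

```bash
python3 - <<'E'
from h import *
np.set_printoptions(precision=3,suppress=True)
rim()
E
```

```text
rim s,y,n mm [-10.583  -0.291   0.342] force ax,y,n 14.099872919253604 0.9909948144824776 -0.30610502902992315 open 0.021337795428601564 t 20.0
```

To row units: 0.004 m / 0.6 = 0.0067, 0.003 m / 0.6 = 0.005.

Request:
jog_arm:
  targets:
    - {"offset": [0, 0, 0.0017], "rot": [0, 0, 0], "fingers": 1}
    - {"offset": [0, 0, 0.0033], "rot": [0, 0, 0], "fingers": 1}
    - {"offset": [0, 0, 0.005], "rot": [0, 0, 0], "fingers": 1}
    - {"offset": [0, 0, 0.0067], "rot": [0, 0, 0], "fingers": 1}
    - {"offset": [0, 0, 0.0067], "rot": [0, 0, 0], "fingers": 1}

```text
clock: 20.62
ee_pos: [0.4134, -0.155, 0.3211]
tool_rot: [-2.882, -0.432, -0.909]
wrist_force: [-12.7, -1.1, 15.7]
opening: 0.0215
grasp_force: 61.5
```

```bash
python3 - <<'E'
from h import *
np.set_printoptions(precision=3,suppress=True)
rim()
E
```

```text
rim s,y,n mm [-14.396  -0.283   0.368] force ax,y,n 20.00484996657787 2.6997819559276137 -1.189032442330117 open 0.021467397250866146 t 20.625
```

The force is linear to 20 N with no further drop, so the hood is home. I'll back off to near zero force and then open.

To row units: -0.0115 m / 0.6 = -0.0192, -0.009 m / 0.6 = -0.015.

Request:
jog_arm:
  targets:
    - {"offset": [0, 0, -0.005], "rot": [0, 0, 0], "fingers": 1}
    - {"offset": [0, 0, -0.01], "rot": [0, 0, 0], "fingers": 1}
    - {"offset": [0, 0, -0.015], "rot": [0, 0, 0], "fingers": 1}
    - {"offset": [0, 0, -0.0192], "rot": [0, 0, 0], "fingers": 1}
    - {"offset": [0, 0, -0.0192], "rot": [0, 0, 0], "fingers": 1}

```text
clock: 21.25
ee_pos: [0.4072, -0.1568, 0.3301]
tool_rot: [-2.882, -0.432, -0.909]
wrist_force: [0.2, -0.7, 2.3]
opening: 0.0218
grasp_force: 59.4
```

```bash
python3 - <<'E'
from h import *
np.set_printoptions(precision=3,suppress=True)
rim()
E
```

```text
rim s,y,n mm [-3.359 -0.157  0.143] force ax,y,n 1.8737718268135137 -0.717793550407263 1.3209363874793167 open 0.02180653955375112 t 21.25
```

To row units: -0.06 m / 0.6 = -0.1, -0.04 m / 0.6 = -0.0667.

Request:
jog_arm:
  targets:
    - {"offset": [0, 0, 0], "rot": [0, 0, 0], "fingers": 0.55}
    - {"offset": [0, 0, 0], "rot": [0, 0, 0], "fingers": 0.45}
    - {"offset": [0, 0, 0], "rot": [0, 0, 0], "fingers": 0.45}
    - {"offset": [0, 0, 0], "rot": [0, 0, 0], "fingers": 0.45}
    - {"offset": [0, 0, -0.0167], "rot": [0, 0, 0], "fingers": 0.45}
    - {"offset": [0, 0, -0.0667], "rot": [0, 0, 0], "fingers": 0.45}
    - {"offset": [0, 0, -0.1], "rot": [0, 0, 0], "fingers": 0.45}
    - {"offset": [0, 0, -0.1], "rot": [0, 0, 0], "fingers": 1}

```text
clock: 22.25
ee_pos: [0.3742, -0.1675, 0.3805]
tool_rot: [-2.883, -0.432, -0.912]
wrist_force: [0.0, 0.4, -1.1]
opening: 0.03
grasp_force: 0.0
```

```bash
python3 - <<'E'
from h import *
np.set_printoptions(precision=3,suppress=True,linewidth=220)
rim()
# hood closed end / rim along the axis in the side view; cross profiles of the hood lateral centre
for n in('side','top'):
    im=np.mean([cams.get_image(n).astype(np.float32) for _ in range(6)],0); cv2.imwrite(f'pics/{n}_end.png',im.astype(np.uint8))
    sat=(im.max(2)-im.min(2)).astype(np.float32)
    C,_=ray(n,0,0); u=np.cross(seat2-C,ax); u/=np.linalg.norm(u)
    ss=np.arange(-.012,.05,.002); uv=np.array([proj(n,seat2+s*ax) for s in ss],np.float32)
    print(n,'axis from -12 by 2mm',cv2.remap(im.mean(2),uv[:,0].copy(),uv[:,1].copy(),cv2.INTER_LINEAR).ravel().astype(int))
    for s in(.006,.014,.022,.03,.036):
        uv=np.array([proj(n,seat2+s*ax+k*u) for k in np.arange(-.016,.0161,.001)],np.float32)
        print(n,s,cv2.remap(sat if n=='side' else im.mean(2),uv[:,0].copy(),uv[:,1].copy(),cv2.INTER_LINEAR).ravel().astype(int))
E
```

```text
rim s,y,n mm [57.911 -1.071  0.904] force ax,y,n -0.990608296584134 0.40011600208686365 -0.511745455158694 open 0.029957707333937766 t 22.25
side axis from -12 by 2mm [167 182 194 181 176 178 165 166 173 172 172 171 171 170 170 170 170 168 167 166 164 167 185 203 203 202 210 212 153  88  72]
side 0.006 [37 36 35 32 29 25 22 21 20 20 20 19 20 20 21 21 21 21 22 22 23 23 23 23 23 23 24 25 27 31 37 47 56]
side 0.014 [36 36 36 34 29 24 21 20 19 19 18 18 18 18 19 20 21 22 22 22 23 23 23 24 24 24 23 24 28 33 37 39 39]
side 0.022 [36 35 35 32 29 25 23 21 21 20 19 19 19 19 19 20 20 21 22 22 23 23 23 24 24 23 23 24 27 31 35 37 37]
side 0.03 [35 35 35 34 31 27 23 21 19 19 19 18 19 19 19 19 20 21 22 21 22 23 23 23 25 24 24 27 31 34 35 37 37]
side 0.036 [35 36 36 36 34 29 24 21 21 21 20 19 18 16 15 13 12 11 11 10  8  5  4  4  5  5  7 19 28 32 35 37 38]
top axis from -12 by 2mm [164 164 164 165 165 164 165 166 166 166 166 166 165 165 168 169 174 185 201 223 247 248 237 237 246 255 255 255 255 255 255]
top 0.006 [164 182 178 160 165 184 200 198 196 193 191 186 177 170 168 168 166 161 157 155 161 170 172 168 169 179 188 192 198 205 209 214 213]
top 0.014 [162 186 184 182 181 180 182 190 195 194 192 189 185 181 176 169 165 162 157 150 147 145 154 169 181 192 212 237 250 254 254 254 254]
top 0.022 [203 253 238 234 228 203 183 189 195 197 196 194 192 191 193 190 185 179 176 178 184 194 197 197 197 198 198 217 237 246 242 240 243]
top 0.03 [118 127 154 193 211 199 203 204 199 190 184 181 181 186 199 224 248 251 255 255 255 255 254 254 252 233 224 229 240 247 245 242 240]
top 0.036 [ 79  76  80  99 142 186 205 194 182 175 174 175 184 199 218 233 246 255 255 254 254 254 254 254 254 254 253 251 251 255 254 254 252]
```

After release, the hood's top disc centre lies at s ≈ 37.9 mm, so the rim is at -2.1 mm. That matches the zero-force home of -2.0 mm found while pressing, so it is seated. I'll retreat and hand in.

To row units: -0.07 m / 0.6 = -0.1167, -0.04 m / 0.6 = -0.0667.

Request:
jog_arm:
  targets:
    - {"offset": [0, 0, -0.0667], "rot": [0, 0, 0], "fingers": 1}
    - {"offset": [0, 0, -0.1167], "rot": [0, 0, 0], "fingers": 1}
    - {"offset": [0, 0, -0.1167], "rot": [0, 0, 0], "fingers": 1}
    - {"offset": [0, 0, -0.1167], "rot": [0, 0, 0], "fingers": 1}

```text
clock: 23.35
ee_pos: [0.336, -0.1786, 0.4359]
tool_rot: [-2.882, -0.432, -0.908]
wrist_force: [1.2, 0.2, -0.6]
opening: 0.0001
grasp_force: 0.0
```

```bash
python3 - <<'E'
from h import *
np.set_printoptions(linewidth=200)
g=np.mean([cams.get_image('side').astype(np.float32) for _ in range(4)],0).mean(2); g4=cv2.imread('pics/side4.png').astype(np.float32).mean(2)
print('pusher region change',np.abs(g-g4)[195:232,298:325].mean())
print(robot.job_done())
E
```

```text
pusher region change 2.7180514
the job is handed in; nothing more can be done
None
```

I've handed the job in: by my camera and force readings, the pusher is parked on the mark to within about 1 mm and the white hood has snapped home on the nozzle, but the hand-in call returned no verdict.

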